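# Clamp a heat sink in the bench press

## Robot

A 6-joint arm with a two-finger parallel gripper is mounted at the origin on the work surface. World frame = base frame: x ahead of the robot, y to its left, z up, the work surface at z = 0. Lengths are in m, angles in rad, forces in N, time in s.
With the tool pointing down it reaches from about 0.3 to 0.75 m from the base axis. Payload 8.5 kg.
Tool frame: the origin (TCP) lies between the finger pads; the fingertips stand 17 mm ahead of it and the grasp point (between the pads) lies 2 mm behind it (env.finger_overhang is the distance from the TCP to the fingertips, in m); z points along the fingers, y is the direction in which the jaws open and shut (so a half turn about z gives the same grasp; the last joint's range is limited). The gripper opens to 88 mm and grips with 3 to 60 N. Pads are 18 mm wide; open, the fingers measure 123 mm over their backs; the gripper's body (75 mm by 187 mm) begins 45 mm behind the grasp point.
Start: joints at [1.122, 0.381, 1.297, -0, 1.464, -0.215], TCP at [0.127, 0.535, 0.223] pointing down, gripper open.
Joint ranges: [-3.11, 3.11], [-0.89, 2.33], [0.22, 2.48], [-1.42, 4.56], [0.17, 2.85], [-2.88, 2.88]. Speed limits (rad/s): [2.39, 2.39, 3.14, 3.14, 3.14, 3.14].

## Interface

Orientations are given as a rotation vector (axis times angle).
In Python, from plant import env, cams gives the robot as it stands. The module is installed in compiled form; this text tells all that it offers.
- The arm moves only by the tool drive_tool, never from a script. Its argument "targets" is one flat list of numbers, 7 for each row, row after row: the shift along the world's x, y, z in m, then the turn, a rotation vector about the world's x, y, z in degrees, then the opening in per cent of the stroke, from 0 (shut) to 100 (fully open). A call has 1 to 10 rows; each row shifts and turns the pose as measured when the row begins; what a row does not reach is not made up. A row lasts 1/8 s, in which the tool goes at most 62.5 mm and 10.7 degrees, less where a joint would pass 70% of its speed; a pose out of reach is approached as far as the arm can. A call with a gripper value outside its range is refused whole. The fingers move at their own pace and stop on an object; the grip force is fixed at half the most. Time passes only in rows, so rows that do not move let the fingers close. It gives the time, the measured TCP pose, the force and the opening at its end, in the units of the state.
- env.state(): the state, without advancing time (a new reading comes with each control period).
- cams.camera(name): name is "scene" or "top" or "wrist"; returns a dict with "color" (420x560x3 uint8, red, green, blue), "vertical_fov" (degrees; the focal length in pixels is half the picture's height over the tangent of half this angle, whatever the lens; pixels are square), "cx", "cy" (the principal point, pixels), "k1" (the pictures are not rectified: a ray, as slopes to the right and down, at radius r is drawn at 1 + k1 r^2 times it, then the intrinsics apply), "camera_from_world" (4x4, takes a point from world to camera coordinates). Camera axes: x right, y down, z forward; pixel columns grow to the right and rows downward; lengths in m; the calibration is good to about 2 mm. A picture is of the moment at which its call begins. There is no depth.
- env.sign_off(): hands the job in, once; it reports no verdict.
The state is a dict: "t": time; "joints": joint angles; "joint_velocities": joint speeds; "tau": joint torques, N m; "position": TCP position; "orientation": TCP orientation; "contact_force": force on the tool from outside, world axes, zero at the start; "torque": the same for the moment, N m; "grip_width": opening from 0.0 (shut) to 1.0 (fully open).
Only numpy, scipy, OpenCV 4.12 (cv2) and the standard library are available. Lean on these libraries where they do the work, as an engineer would, in place of code of your own. Each camera call takes 0.05 s, during which the arm holds its last target. There are 200 camera calls.

## Task

Swing the yellow arm of the press over the heat sink until it rests against its stop, then screw the red knob down clockwise, hand following the knob as it sinks and without pushing or pulling it along its screw, until the sprung foot presses on the heat sink with about half of its spring taken up (about 15 N); never squeeze the spring up fully. Do not shift the heat sink, leave the other things on the bench alone, and let go at the end.

Things in the scene. Friction and masses are not known exactly. Their poses are not given: they have to be found in the camera images.
- knob_grip (a point): Point on the screw axis in the red square knob (32 x 32, 28 high, upright flat sides; its top is 12 above this point, its underside 16 below). x and y are square to its sides, z up; a white mark on top points along x. At the start 188 above the table; the arm's top is 55 below it then, at least 28 below it at the end. Nothing else stands near the knob above the arm.
- knob (a joint): Turn of the knob in rad relative to the arm, 0 at the start, growing clockwise seen from above; every turn lowers knob, spindle and foot by 36 mm (5.73 mm per rad). The screw locks itself: it stays where it is left. Turning it free takes about 0.14 N m; each newton at the foot adds 0.0057 N m.
- swing_arm (a joint): Swing of the yellow arm about its post in rad: 0 against the stop (pin with a rubber sleeve), growing anticlockwise from above; starts 0.5 to 1.1 away, so it must be swung clockwise. Stiff hinge, about 2.5 N at the knob, stays where it is left. Clockwise turning of the knob pushes the arm against its stop.
- press: Blue base plate of the press, fixed (240 x 210 x 20), with a green circuit board on it. Its origin is on the table, on the vertical line through the knob's axis as it is when the arm is at its stop. z up; the swing arm's post stands 110 from the origin along +x; the arm reaches from the post 110 to the knob's axis; at its stop the arm points along -x of the press.
- spindle: The vertical screw with knob on top and foot below; origin on its axis, 57 below knob_grip. The foot is a 26 wide pad on a sprung plunger: 5 N to start moving, 3 N more per mm, 6.7 mm travel, 25 N fully in. Half in, the plunger's bare metal part has gone into the sleeve and only its red part shows.
- heat_sink_center (a point): Centre of the finned aluminium heat sink, 50 x 50 x 28 high, loose, lying on the black chip of the board, under the knob's axis when the arm is at its stop (within 3 mm). Its top is about 63 above the table.
- heat_sink: The same heat sink; origin at the centre of its underside. How far the foot sticks out below the spindle varies unseen by 12 mm, so at the start the pad hangs 8 to 20 above the top of the heat sink.
- small_sink: Small finned heat sink 24 x 24 x 14, loose on the base plate, a bystander.
- paste_jar: Small jar 32 wide, 30 high, loose on the base plate, a bystander.
- screwdriver: Green screwdriver 190 long, a bystander.
- multimeter: Red multimeter 180 x 85 x 34, a bystander.
- screw_tray: Clear open tray 110 x 75 x 28, a bystander.
- mouse: Black computer mouse 105 x 62 x 26, a bystander.
- cleaner_bottle: Bottle 44 wide, 100 high, a bystander.
- nut_top (a point): Top of the brass nut that guides the screw in the arm, on the screw's axis, 131 above the table when unloaded. It is sprung: it gives 1 mm per 10 N along the screw, upwards when the foot bears (so a hand that holds the knob feels it push up) and either way when the knob is pulled or pushed; at most 25 N up or 18 N down is allowed. Too small a motion to be measured well.

How it is judged:
By the outcome, as a careful person would: the job done as asked, in the order asked, and still so for the second after the job is handed in, with the robot touching nothing.
It also fails if it takes over 72 s, if anything falls off the work surface, if the arm or the gripper's body presses on something with over 40 N, if the wrist force passes 120 N, or if a joint passes its speed limit or range.

## Working session

There is one attempt and no reset: what is moved stays moved. The work goes in short steps, Python scripts to look and compute and a tool call to move; the robot and the scene stay as the last step left them, time stands still between calls to the robot, and variables do not carry over. Pictures are saved under pics/ and viewed, about 8 in all and at most 12, crops included, and the job is handed in when it is done.

Besides the shell and the picture viewer there is one more tool, called after "Request:" in YAML: its name, and indented under it one key for each argument. drive_tool: Moves the arm, as the interface text tells. Its arguments: {"type":"object","properties":{"targets":{"type":"array"}},"required":["targets"]}

```bash
mkdir -p pics; cat > h.py <<'E'
import numpy as np, cv2
from plant import env, cams
def K(c):
    f=210/np.tan(np.radians(c["vertical_fov"]/2)); return np.array([[f,0,c["cx"]],[0,f,c["cy"]],[0,0,1.]]), np.array([c["k1"],0,0,0.])
def ray(c,uv):
    k,d=K(c); p=cv2.undistortPoints(np.array([[uv]],float),k,d)[0,0]
    T=np.array(c["camera_from_world"]); R=T[:3,:3]; o=-R.T@T[:3,3]; return o,R.T@np.array([p[0],p[1],1])
def onz(c,uv,z):
    o,v=ray(c,uv); return o+v*(z-o[2])/v[2]
def proj(c,P):
    k,d=K(c); T=np.array(c["camera_from_world"]); return cv2.projectPoints(np.array([P],float),cv2.Rodrigues(T[:3,:3])[0],T[:3,3],k,d)[0][0,0]
def shot(n,fn,crop=None,s=1):
    c=cams.camera(n); im=c["color"][:,:,::-1]
    if crop: x0,y0,x1,y1=crop; im=im[y0:y1,x0:x1]
    cv2.imwrite("pics/"+fn,cv2.resize(im,None,fx=s,fy=s,interpolation=cv2.INTER_CUBIC)); return c
E
python3 - <<'E'
from h import *
ims=[]
for n in("scene","top"):
    c=cams.camera(n); ims.append(c["color"][:,:,::-1]); print(n,c["vertical_fov"],c["cx"],c["cy"],c["k1"],np.round(c["camera_from_world"],3).tolist())
cv2.imwrite("pics/a.png",ims[0]);cv2.imwrite("pics/b.png",ims[1])
print(env.state(), env.finger_overhang)
E
```

```text
scene 49.6762061183591 275.85139630217583 203.8986171226128 0.04259009109835383 [[-0.441, 0.897, 0.013, 0.199], [0.483, 0.25, -0.839, -0.133], [-0.756, -0.364, -0.544, 1.621], [0.0, 0.0, 0.0, 1.0]]
top 50.23387525934786 281.4608554998699 206.09537753544598 -0.1437114637065098 [[-0.024, -1.0, -0.01, 0.039], [-0.998, 0.024, -0.052, 0.509], [0.052, 0.008, -0.999, 1.246], [0.0, 0.0, 0.0, 1.0]]
{'t': 0.1, 'joints': array([ 1.12164823e+00,  3.81090001e-01,  1.29810862e+00, -2.25411303e-05,
        1.46357897e+00, -2.15306180e-01]), 'joint_velocities': array([-1.58089196e-03, -2.43696545e-03, -1.07464182e-03, -5.77612494e-05,
        1.52737332e-03, -9.27736510e-04]), 'tau': array([ 4.95050874e-03, -4.38645744e+01, -2.24910146e+01,  7.15568103e-02,
        3.41777515e-02, -1.17609466e-04]), 'position': array([0.12734426, 0.53479703, 0.22234601]), 'orientation': array([-3.66435242e-01, -3.11978068e+00,  1.77077904e-03]), 'contact_force': array([-0.58441156,  0.31693819, -0.10290019]), 'torque': array([-0.018252  ,  0.00306613, -0.00208193]), 'grip_width': 0.9977959083113853} 0.017
```

View pics/a.png

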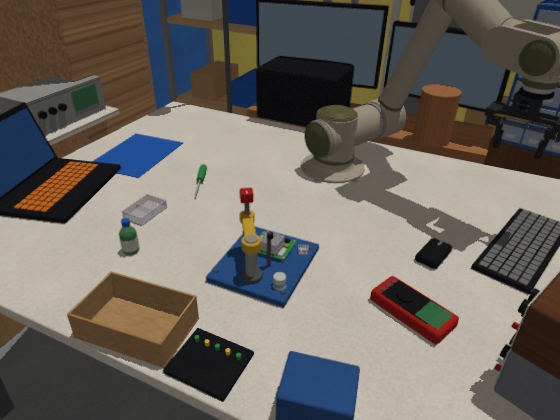

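View pics/b.png

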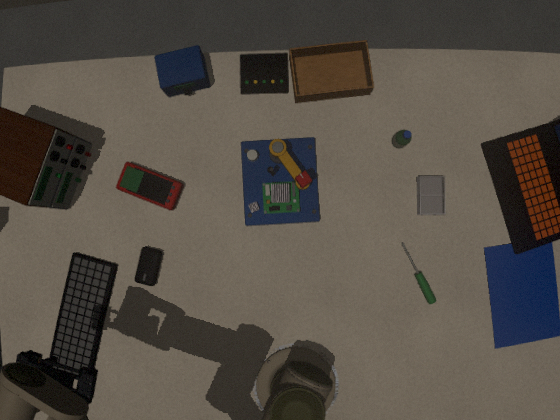

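Scene: press with the knob at about (247,195). Top: knob at about (304,180), post at (278,148), heat sink at (278,193), stop pin at (271,168). The arm has to swing clockwise, towards the bottom of the image.

```bash
python3 - <<'E'
from h import *
c=cams.camera("top"); im=c["color"][:,:,::-1].copy(); hsv=cv2.cvtColor(im,cv2.COLOR_BGR2HSV)
x0,y0,x1,y1=230,125,335,235
m=np.zeros(hsv.shape[:2],np.uint8); m[y0:y1,x0:x1]=1
def mask(lo,hi): return cv2.inRange(hsv,lo,hi)*m
blue=mask((105,120,30),(125,255,255)); cn=max(cv2.findContours(blue,0,2)[0],key=cv2.contourArea)
r=cv2.minAreaRect(cn); B=[onz(c,p,.02)[:2] for p in cv2.boxPoints(r)]; print("plate",r,np.round(B,4).tolist(),np.mean(B,0))
for i in range(2):
    e=B[i+1]-B[i]; print(np.linalg.norm(e),np.degrees(np.arctan2(e[1],e[0])))
red=(mask((0,140,60),(6,255,255))|mask((174,140,60),(180,255,255)))
cn=max(cv2.findContours(red,0,2)[0],key=cv2.contourArea); r=cv2.minAreaRect(cn); print("red",r, [onz(c,p,.2)[:2].round(4).tolist() for p in cv2.boxPoints(r)], onz(c,r[0],.2))
yel=mask((15,140,80),(32,255,255)); cn=max(cv2.findContours(yel,0,2)[0],key=cv2.contourArea); print("yel",cv2.boundingRect(cn),cv2.minAreaRect(cn))
c2=cams.camera("scene")
big=[cv2.resize(im[y0:y1,x0:x1],None,fx=5,fy=5,interpolation=2),cv2.resize(c2["color"][180:305,205:325,::-1],None,fx=4.4,fy=4.4,interpolation=2)]
b=cv2.hconcat([big[0][:550,:],big[1][:550]])[:, :] ; b=cv2.convertScaleAbs(b,alpha=1.5); cv2.imwrite("pics/c.png",cv2.resize(b,None,fx=.75,fy=.75)); print(b.shape)
for n in("wrist",):
    w=cams.camera(n); s=env.state(); T=np.array(w["camera_from_world"]); R=cv2.Rodrigues(s["orientation"])[0]
    print(w["vertical_fov"],"cam in tool:",R.T@(-T[:3,:3].T@T[:3,3]-s["position"]),"\n",(T[:3,:3]@R).round(3))
E
```

```text
plate ((258.8089904785156, 177.7039031982422), (40.93057632446289, 54.97166061401367), 57.17145919799805) [[0.6002, 0.1848], [0.6815, 0.0527], [0.5822, -0.0074], [0.5017, 0.1239]] [0.59139813 0.08850355]
0.1551348661275934 -58.38136917830606
0.1160594538401759 -148.78491104623384
red ((303.26922607421875, 178.65380859375), (12.480753898620605, 12.480753898620605), 56.3099365234375) [[0.5698, -0.0081], [0.586, -0.0335], [0.5605, -0.0495], [0.5443, -0.0241]] [ 0.5651239  -0.02880293  0.2       ]
yel (269, 139, 32, 40) ((286.0063171386719, 156.73443603515625), (42.490386962890625, 16.45564079284668), 48.6522216796875)
(550, 1053, 3)
67.72019440545043 cam in tool: [ 0.07831581  0.00020624 -0.16257602] 
 [[ 0.001  1.    -0.001]
 [-0.952  0.    -0.306]
 [-0.306  0.001  0.952]]
```

View pics/c.png

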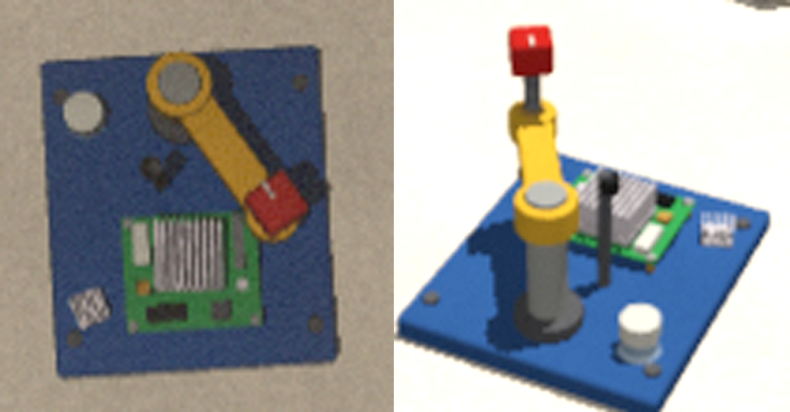

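```bash
python3 - <<'E'
from h import *
c=cams.camera("top")
f=lambda u,v:(230+u/3.75,125+v/3.75)
C=np.array([onz(c,f(*p),.02)[:2] for p in((42,60),(318,46),(338,362),(58,376))]); print(C.round(4).tolist())
for i in range(4):
    e=C[(i+1)%4]-C[i]; print(np.linalg.norm(e).round(4),np.degrees(np.arctan2(e[1],e[0])).round(2))
print("plate c",C.mean(0))
for z in(.13,.14): print("post",onz(c,f(180,82),z))
k=onz(c,(303.27,178.65),.2);p=onz(c,f(180,82),.136);d=k-p;print("knob",k,np.hypot(*d[:2]),np.degrees(np.arctan2(d[1],d[0])))
print("sink",onz(c,f(189,253),.063))
# scene triangulate knob
s=cams.camera("scene"); hs=cv2.cvtColor(s["color"],cv2.COLOR_RGB2HSV)
m=np.zeros(hs.shape[:2],np.uint8); m[180:210,235:260]=1; r=(cv2.inRange(hs,(0,140,60),(6,255,255))|cv2.inRange(hs,(174,140,60),(180,255,255)))*m
M=cv2.moments(r,True); uv=(M['m10']/M['m00'],M['m01']/M['m00']); print(uv, proj(s,[k[0],k[1],.186]), onz(s,uv,.19))
E
```

```text
[[0.6971, 0.1363], [0.7024, -0.0722], [0.464, -0.0803], [0.4585, 0.1286]]
0.2086 -88.53
0.2386 -178.06
0.2089 91.5
0.2387 1.87
plate c [0.58046861 0.02808561]
post [0.65691726 0.03104796 0.13      ]
post [0.65505799 0.03091726 0.14      ]
knob [ 0.56513306 -0.02880504  0.2       ] 0.10859928003174285 -146.6045670513329
sink [0.54446553 0.02830295 0.063     ]
(246.24404761904762, 195.00595238095238) [245.66970891 194.17986077] [ 0.57338589 -0.02246865  0.19      ]
```

Request:
drive_tool:
  targets: [0.022,-0.028,0.01,0,0,2.3,100,0.022,-0.028,0.01,0,0,2.3,100,0.022,-0.028,0.01,0,0,2.3,100,0.022,-0.028,0.01,0,0,2.3,100,0.022,-0.028,0.01,0,0,2.3,100,0.022,-0.028,0.01,0,0,2.3,100,0.022,-0.028,0.01,0,0,2.3,100,0.022,-0.028,0.01,0,0,2.3,100,0.022,-0.028,0,0,0,2.3,100,0.022,-0.028,0,0,0,2.3,100]

```text
t: 1.6
position: [0.3517, 0.2465, 0.3051]
orientation: [-0.29, 3.126, -0.001]
contact_force: [0.6, -0.6, -0.1]
grip_width: 1.0
```

Request:
drive_tool:
  targets: [0.0235,-0.03,0,0,0,2.4,100,0.0235,-0.03,0,0,0,2.4,100,0.0235,-0.03,0,0,0,2.4,100,0.0235,-0.03,0,0,0,2.4,100,0.0235,-0.03,0,0,0,2.4,100,0.0235,-0.03,0,0,0,2.4,100,0.0235,-0.03,0,0,0,2.4,100,0.0235,-0.03,0,0,0,2.4,100,0.022,-0.03,0,0,0,2.4,100,0,0,0,0,0,0,100]

```text
t: 2.85
position: [0.5681, -0.0352, 0.3045]
orientation: [-0.886, 3.012, 0.001]
contact_force: [-1.2, 0.2, 0.5]
grip_width: 1.003
```

```bash
python3 - <<'E'
from h import *
w=shot("wrist","d.png"); s=env.state(); print(s["joints"].round(3),s["position"].round(4),s["orientation"].round(4),s["contact_force"].round(2))
hs=cv2.cvtColor(w["color"],cv2.COLOR_RGB2HSV); r=cv2.inRange(hs,(0,140,40),(6,255,255))|cv2.inRange(hs,(174,140,40),(180,255,255))
for cn in sorted(cv2.findContours(r,0,2)[0],key=cv2.contourArea)[-2:]:
    b=cv2.minAreaRect(cn); print(b,cv2.contourArea(cn)); print([onz(w,p,.2)[:2].round(4).tolist() for p in cv2.boxPoints(b)],cv2.approxPolyDP(cn,4,True)[:,0].tolist())
print(proj(w,[.565,-.029,.2]))
E
```

```text
[-2.690e-01  3.710e-01  1.078e+00  2.000e-03  1.691e+00 -2.412e+00] [ 0.5675 -0.0341  0.3049] [-8.864e-01  3.011e+00  1.500e-03] [-0.2   1.22 -0.21]
((478.43798828125, 278.72216796875), (27.747154235839844, 58.58341979980469), 71.896240234375) 855.5
[[0.5423, 0.1382], [0.4993, 0.1694], [0.5151, 0.1971], [0.5598, 0.1655]] [[510, 281], [502, 267], [488, 261], [450, 286], [458, 300], [465, 282]]
((287.0, 202.5), (37.0, 32.0), 90.0) 989.5
[[0.5583, -0.0512], [0.5431, -0.0277], [0.5715, -0.0085], [0.5872, -0.0329]] [[273, 185], [273, 219], [283, 220], [288, 206], [292, 220], [302, 218], [301, 184]]
[288.05771355 203.44861917]
```

View pics/d.png

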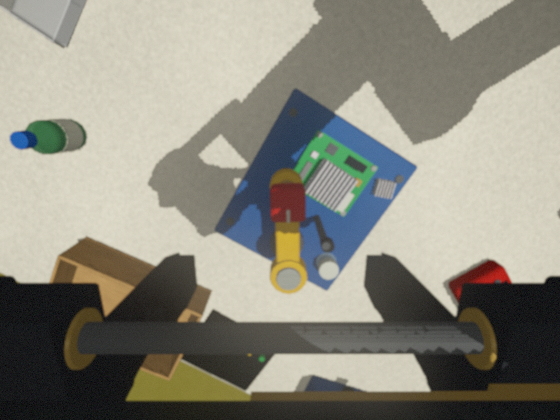

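Wrist view: knob at about (288,203), white mark pointing down the image towards the post (288,278). Pin at about (325,243), heat sink at (332,185).

```bash
python3 - <<'E'
from h import *
w=cams.camera("wrist"); hs=cv2.cvtColor(w["color"],cv2.COLOR_RGB2HSV)
for v in(192,212): print([tuple(int(q) for q in hs[v,u]) for u in list(range(267,276))+list(range(298,310))])
print([tuple(int(q) for q in hs[v,282]) for v in list(range(176,192))+list(range(212,226))])
T=np.array(w["camera_from_world"]); print("cam",-T[:3,:3].T@T[:3,3])
for P in([.565,-.029,.2],):
    a=np.radians(32.5); ex=np.array([np.cos(a),np.sin(a),0])*.016; ey=np.array([-np.sin(a),np.cos(a),0])*.016
    print([proj(w,np.array(P)+i*ex+j*ey).round(1).tolist() for i,j in((1,1),(1,-1),(-1,-1),(-1,1))])
E
```

```text
[(116, 81, 79), (159, 79, 74), (176, 132, 91), (0, 151, 105), (3, 165, 105), (0, 151, 105), (0, 156, 103), (0, 149, 103), (1, 146, 105), (1, 146, 105), (2, 157, 104), (1, 137, 106), (4, 151, 101), (4, 145, 97), (11, 92, 94), (40, 26, 119), (51, 16, 157), (54, 16, 164), (63, 17, 148), (47, 14, 131), (23, 7, 147)]
[(112, 90, 82), (152, 62, 78), (177, 134, 114), (0, 168, 144), (1, 182, 164), (1, 184, 175), (1, 182, 179), (2, 186, 178), (1, 181, 169), (1, 136, 107), (1, 153, 105), (1, 152, 104), (2, 143, 105), (178, 130, 102), (160, 78, 95), (117, 90, 119), (108, 131, 140), (107, 140, 146), (107, 140, 148), (107, 138, 146), (108, 142, 147)]
[(22, 171, 118), (22, 176, 119), (22, 165, 119), (22, 159, 114), (22, 149, 103), (21, 133, 98), (13, 132, 95), (8, 142, 95), (1, 132, 95), (2, 145, 93), (2, 151, 91), (1, 137, 97), (1, 145, 97), (0, 162, 96), (1, 140, 106), (1, 168, 102), (1, 148, 105), (1, 144, 106), (1, 143, 109), (3, 156, 106), (1, 144, 106), (1, 150, 107), (2, 147, 106), (3, 149, 103), (3, 157, 99), (10, 143, 109), (19, 153, 113), (21, 157, 122), (21, 152, 124), (21, 159, 122)]
cam [ 0.50146397 -0.07741629  0.46735558]
[[304.0, 220.2], [268.7, 220.0], [268.6, 185.6], [305.1, 185.8]]
```

Request:
drive_tool:
  targets: [-0.0025,0.005,0,0,0,0,60,0,0,-0.015,0,0,0,60,0,0,-0.02,0,0,0,60,0,0,-0.02,0,0,0,60,0,0,-0.02,0,0,0,60,0,0,-0.02,0,0,0,60,0,0,-0.015,0,0,0,60,0,0,0,0,0,0,60]

```text
t: 3.95
position: [0.5594, -0.0176, 0.1966]
orientation: [-0.899, 3.001, -0.001]
contact_force: [-0.1, 0.4, 0.3]
grip_width: 0.6
```

Request:
drive_tool:
  targets: [0,0,-0.004,0,0,0,50,0,0,0,0,0,0,50]

```text
t: 4.2
position: [0.5594, -0.0167, 0.194]
orientation: [-0.9, 2.999, -0.003]
contact_force: [-0.0, 0.3, 0.3]
grip_width: 0.5
```

```bash
python3 - <<'E'
from h import *
w=shot("wrist","e.png",(160,100,440,310),2.8); s=env.state(); print(s["joints"].round(3),s["position"].round(4),s["orientation"].round(4),s["contact_force"].round(2))
E
```

```text
[-0.243  0.414  1.328  0.004  1.388 -2.398] [ 0.5596 -0.0168  0.1943] [-0.8993  2.9984 -0.0037] [-0.89 -0.71  1.15]
```

View pics/e.png

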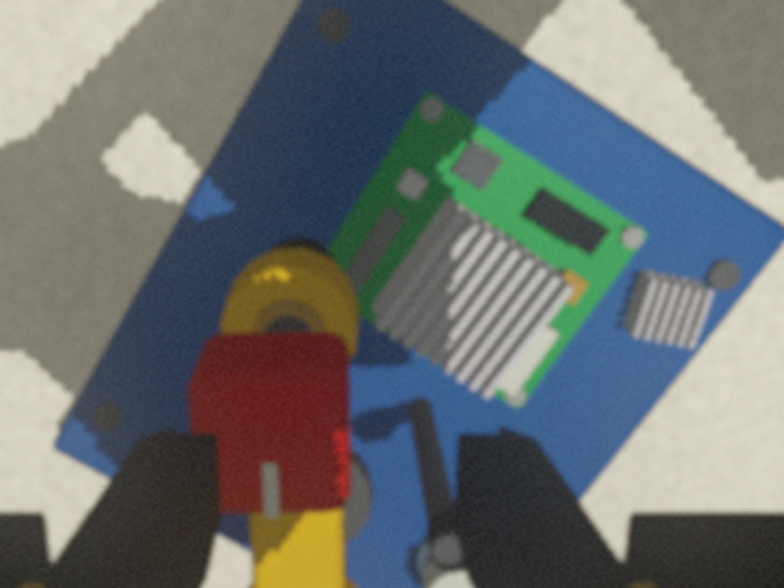

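Knob at about (270,425) in the crop, the left finger beside it, pin top at (445,550). I'll push it clockwise along the arc with the open jaws.

Request:
drive_tool:
  targets: [-0.002,0.0043,-0.001,0,0,-2.5,50,-0.0018,0.0043,-0.001,0,0,-2.5,50,-0.0016,0.0044,0,0,0,-2.5,50,-0.0014,0.0045,0,0,0,-2.5,50,-0.0012,0.0045,0,0,0,-2.5,50,-0.001,0.0046,0,0,0,-2.5,50,-0.0008,0.0046,0,0,0,-2.5,50]

```text
t: 5.12
position: [0.5507, 0.0147, 0.1956]
orientation: [-0.415, 3.098, -0.011]
contact_force: [-0.0, 0.6, 0.0]
grip_width: 0.502
```

```bash
cat >> h.py <<'E'
def knob(z=.2,name="wrist"):
    w=cams.camera(name); s=env.state(); hs=cv2.cvtColor(w["color"],cv2.COLOR_RGB2HSV)
    r=cv2.inRange(hs,(0,110,30),(9,255,255))|cv2.inRange(hs,(174,110,30),(180,255,255))
    u,v=proj(w,list(s["position"][:2])+[z]); m=np.zeros_like(r); 
    cv2.circle(m,(int(u),int(v)),60 if name=="wrist" else 16,1,-1); r=cv2.morphologyEx(r*m,2,np.ones((3,3)))
    cn=max(cv2.findContours(r,0,2)[0],key=cv2.contourArea); x,y,a,b=cv2.boundingRect(cn)
    print(name,"bbox",x,y,x+a,y+b,"minrect",cv2.minAreaRect(cn),"approx",cv2.approxPolyDP(cn,5,True)[:,0].tolist()); return w,s
E
python3 - <<'E'
from h import *
w,s=knob(); print(s["position"].round(4),s["orientation"].round(4),s["contact_force"].round(2),s["torque"].round(3)); print(proj(w,[*s["position"][:2],.2]))
knob(name="top")
c=cams.camera("top"); hs=cv2.cvtColor(c["color"],cv2.COLOR_RGB2HSV); y=cv2.inRange(hs,(15,140,60),(32,255,255)); y[:125]=0;y[235:]=0;y[:,:230]=0;y[:,335:]=0
cv2.imwrite("pics/f.png",np.hstack([cv2.resize(w["color"][100:310,160:440,::-1],None,fx=1.6,fy=1.6),cv2.resize(c["color"][130:210,250:325,::-1],None,fx=4.2,fy=4.2,interpolation=2)]))
E
```

```text
wrist bbox 221 234 236 256 minrect ((228.0, 244.5), (21.0, 14.0), 90.0) approx [[226, 234], [221, 253], [234, 255]]
[0.5506 0.0152 0.1956] [-0.4126  3.0981 -0.0106] [-0.17  0.81 -0.57] [0.122 0.042 0.032]
[280.9538329  258.02435851]Traceback (most recent call last):
  File "<stdin>", line 3, in <module>
  File "h.py", line 21, in knob
    cn=max(cv2.findContours(r,0,2)[0],key=cv2.contourArea); x,y,a,b=cv2.boundingRect(cn)
ValueError: max() iterable argument is empty
```

```bash
python3 - <<'E'
from h import *
w=cams.camera("wrist");c=cams.camera("top")
cv2.imwrite("pics/f.png",np.hstack([cv2.resize(w["color"][90:300,130:430,::-1],(480,336)),cv2.resize(c["color"][130:210,250:325,::-1],(315,336),interpolation=2)]))
E
```

```text
(no output)
```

View pics/f.png

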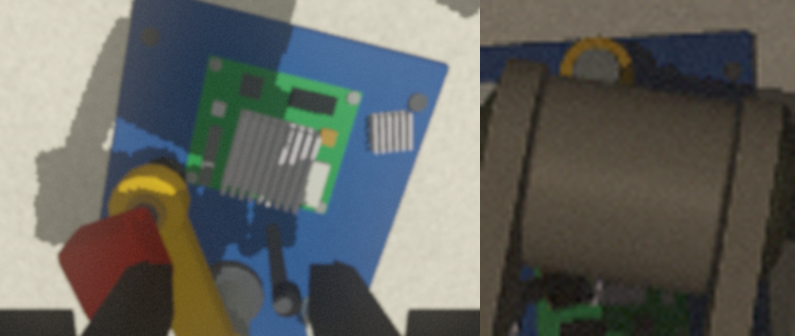

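The view shows the knob still at its starting place, with the left finger passing above it. By its image size and row, the visible fingertip is about 34 mm higher than the "17 mm ahead" figure implies. I'll back off to centre over the knob and then descend by eye.

Request:
drive_tool:
  targets: [0,0,0.01,0,0,0,100,0.0035,-0.011,0.005,0,0,4,100,0.0035,-0.011,0,0,0,4,100,0.0035,-0.011,0,0,0,4,100,0.0035,-0.011,0,0,0,4,100,0,0,0,0,0,0,100,0,0,0,0,0,0,100]

```text
t: 6.2
position: [0.566, -0.0316, 0.2155]
orientation: [-0.858, 3.0, -0.011]
contact_force: [-0.2, 1.1, 0.3]
grip_width: 1.0
```

```bash
python3 - <<'E'
from h import *
s=env.state(); w=shot("wrist","g.png",(180,150,400,300),2.8); print(s["joints"].round(3),s["position"].round(4),s["orientation"].round(4),s["contact_force"].round(2),w["cx"],w["cy"],w["k1"])
P=s["position"]; R=cv2.Rodrigues(s["orientation"])[0]
for z in(.017,-.017): print(z,[proj(w,P+R@np.array([.009,y,z])).round(1).tolist() for y in(-.044,.044)])
a=np.radians(32.5); ex=np.array([np.cos(a),np.sin(a),0])*.016; ey=np.array([-np.sin(a),np.cos(a),0])*.016
print([proj(w,np.array([.565,-.029,.2])+i*ex+j*ey).round(1).tolist() for i,j in((1,1),(1,-1),(-1,-1),(-1,1))])
E
```

```text
[-0.267  0.405  1.28   0.005  1.435 -2.396] [ 0.566  -0.0316  0.2155] [-0.8584  3.0004 -0.0106] [-0.25  1.13  0.35] 279.9949616641024 211.0591512214866 -0.0032966610535350997
0.017 [[209.0, 229.0], [352.2, 229.0]]
-0.017 [[194.7, 253.1], [366.9, 253.1]]
[[310.7, 266.9], [260.3, 267.0], [258.7, 219.9], [311.8, 219.6]]
```

View pics/g.png

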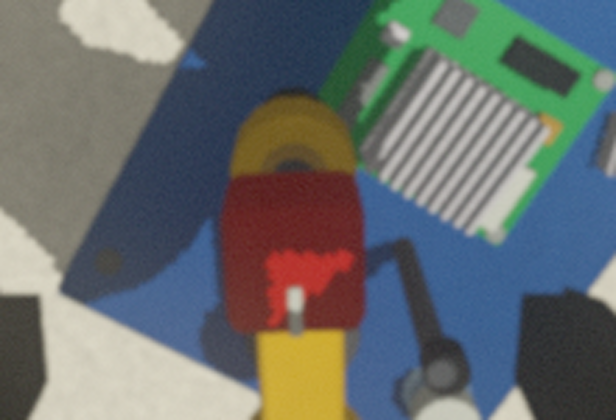

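Fingertips are at crop (40,295) and (525,290), which is pixels (194,255) and (367,254). That matches tips 17 mm behind the TCP, so I need to go about 34 mm lower than planned. Knob is centred at crop (293,250).

Request:
drive_tool:
  targets: [0,0.001,-0.012,0,0,0,80,0,0.001,-0.012,0,0,0,70,0,0,-0.012,0,0,0,70,0,0,-0.012,0,0,0,70,0,0,0,0,0,0,70]

```text
t: 6.88
position: [0.5651, -0.0283, 0.163]
orientation: [-0.859, 3.002, -0.009]
contact_force: [0.3, 0.6, 0.3]
grip_width: 0.7
```

Request:
drive_tool:
  targets: [0,0,-0.005,0,0,0,45,0,0,0,0,0,0,45,-0.0022,0.0034,0,0,0,0,45,-0.0025,0.0041,0,0,0,-2.5,45,-0.0023,0.0042,0,0,0,-2.5,45,0,0,0,0,0,0,45]

```text
t: 7.62
position: [0.5588, -0.017, 0.1592]
orientation: [-0.723, 3.035, -0.015]
contact_force: [0.1, 1.6, 0.0]
grip_width: 0.45
```

```bash
python3 - <<'E'
from h import *
s=env.state(); w=shot("wrist","i.png",(180,150,400,330),2.5); print(s["position"].round(4),s["orientation"].round(4),s["contact_force"].round(2),s["torque"].round(3))
hs=cv2.cvtColor(w["color"],cv2.COLOR_RGB2HSV); r=cv2.inRange(hs,(0,110,30),(9,255,255))|cv2.inRange(hs,(174,110,30),(180,255,255)); r[:,:200]=0;r[:,370:]=0
cn=max(cv2.findContours(r,0,2)[0],key=cv2.contourArea); print(cv2.minAreaRect(cn),cv2.approxPolyDP(cn,4,True)[:,0].tolist(),proj(w,[*s["position"][:2],.2]))
E
```

```text
[ 0.5588 -0.017   0.1592] [-0.7231  3.0348 -0.0154] [0.1  1.58 0.05] [ 0.064  0.039 -0.007]
((270.5, 282.5), (70.99998474121094, 76.99998474121094), -0.0) [[245, 248], [235, 274], [243, 321], [269, 321], [270, 305], [277, 306], [278, 321], [304, 321], [306, 265], [301, 247]] [279.5060795  295.98698068]
```

View pics/i.png

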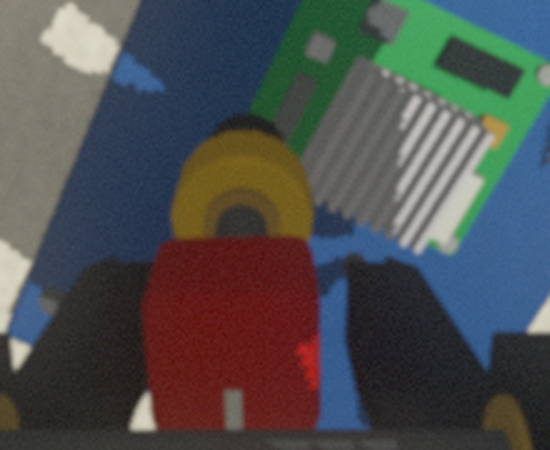

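Fingers now straddle the knob at crop (150..345, 260), and the left one is pushing it. Continuing the arc.

Request:
drive_tool:
  targets: [-0.002,0.0043,0,0,0,-2.5,45,-0.0018,0.0044,0,0,0,-2.5,45,-0.0016,0.0045,0,0,0,-2.5,45,-0.0014,0.0046,0,0,0,-2.5,45,-0.0012,0.0046,0,0,0,-2.5,45,-0.001,0.0047,0,0,0,-2.5,45,-0.0008,0.0047,0,0,0,-2.5,45,0,0,0,0,0,0,45]

```text
t: 8.68
position: [0.5495, 0.0121, 0.1595]
orientation: [-0.248, 3.112, -0.029]
contact_force: [0.5, 0.9, -1.0]
grip_width: 0.453
```

Request:
drive_tool:
  targets: [-0.0007,0.0047,0,0.5,0,-1.8,45,-0.0005,0.0047,0,0.5,0,-1.8,45,-0.0003,0.0047,0,0,0,-1.8,45,0,0.003,0,0,0,-1.8,45,0,0,0,0,0,0,45]

```text
t: 9.3
position: [0.5476, 0.0293, 0.1599]
orientation: [-0.041, 3.121, -0.003]
contact_force: [0.3, -0.2, 0.5]
grip_width: 0.448
```

Request:
drive_tool:
  targets: [0,0.0025,0,0,0,0,45,0,0,0,0,0,0,45]

```text
t: 9.55
position: [0.5475, 0.0319, 0.1599]
orientation: [-0.041, 3.122, -0.003]
contact_force: [-0.8, 0.1, -0.7]
grip_width: 0.449
```

```bash
python3 - <<'E'
from h import *
s=env.state(); print(s["position"].round(4),s["orientation"].round(4),s["contact_force"].round(2),s["torque"].round(3))
w=cams.camera("wrist"); cv2.imwrite("pics/j0.png",w["color"][:,:,::-1])
hs=cv2.cvtColor(w["color"],cv2.COLOR_RGB2HSV); r=cv2.inRange(hs,(0,110,30),(9,255,255))|cv2.inRange(hs,(174,110,30),(180,255,255)); r[:,:200]=0;r[:,370:]=0
cn=max(cv2.findContours(r,0,2)[0],key=cv2.contourArea); print(cv2.minAreaRect(cn),cv2.approxPolyDP(cn,4,True)[:,0].tolist(),proj(w,[*s["position"][:2],.2]))
E
```

```text
[0.5475 0.0319 0.1599] [-4.1300e-02  3.1216e+00 -2.6000e-03] [-0.78  0.08 -0.74] [-0.02  -0.031 -0.027]
((271.0, 281.5), (79.0, 72.0), 90.0) [[244, 245], [235, 268], [243, 320], [268, 321], [268, 303], [274, 302], [277, 321], [301, 321], [307, 299], [301, 244]] [279.45482275 295.0492341 ]
```

Request:
drive_tool:
  targets: [0,0.002,0,0,0,0,45,0,0.002,0,0,0,0,45]

```text
t: 9.85
position: [0.5476, 0.0347, 0.16]
orientation: [-0.041, 3.122, -0.007]
contact_force: [-2.0, -11.6, -0.3]
grip_width: 0.449
```

Request:
drive_tool:
  targets: [0,0.002,0,0,0,0,45,0,0,0,0,0,0,45]

```text
t: 10.1
position: [0.5475, 0.0339, 0.16]
orientation: [-0.04, 3.122, -0.017]
contact_force: [-1.7, -5.2, -0.7]
grip_width: 0.447
```

At the stop: the push force rose to 11.6 N. Next I'll fix the knob centre in x and y before gripping.

```bash
python3 - <<'E'
from h import *
s=env.state(); w=cams.camera("wrist"); hs=cv2.cvtColor(w["color"],cv2.COLOR_RGB2HSV)
print(s["position"].round(4),s["contact_force"].round(1))
print([tuple(int(q) for q in hs[v,262]) for v in range(236,276)])
for v in (260,285,305): print(v,[(u,*map(int,hs[v,u])) for u in list(range(230,246))+list(range(298,312))])
for x in(.544,.546,.548):
  P=np.array([x,.030,0]); print(x,"front bottom",proj(w,P+[-.016,0,.172]).round(1),"front top L/R",[proj(w,P+[-.016,d,.2]).round(1).tolist() for d in(-.016,.016)],"back top",proj(w,P+[.016,-.016,.2]).round(1))
E
```

```text
[0.5475 0.0339 0.16  ] [-1.7 -5.2 -0.7]
[(19, 143, 98), (20, 145, 95), (19, 151, 96), (20, 171, 91), (21, 154, 91), (17, 140, 93), (11, 165, 94), (5, 181, 96), (3, 189, 100), (3, 196, 99), (0, 201, 99), (3, 197, 101), (179, 197, 93), (2, 186, 93), (2, 195, 90), (2, 194, 88), (3, 196, 91), (1, 194, 88), (2, 196, 91), (0, 168, 94), (1, 184, 90), (1, 206, 88), (2, 194, 92), (1, 198, 89), (3, 207, 90), (1, 177, 92), (2, 186, 92), (2, 189, 96), (2, 212, 95), (1, 183, 99), (179, 192, 101), (3, 208, 97), (3, 194, 101), (3, 209, 100), (2, 193, 102), (0, 216, 99), (2, 193, 103), (0, 189, 100), (2, 209, 100), (2, 212, 100)]
260 [(230, 5, 41, 37), (231, 15, 57, 36), (232, 30, 24, 32), (233, 15, 28, 37), (234, 10, 72, 32), (235, 0, 85, 39), (236, 1, 130, 55), (237, 2, 158, 76), (238, 1, 174, 85), (239, 0, 182, 87), (240, 0, 183, 88), (241, 3, 185, 91), (242, 0, 181, 89), (243, 2, 184, 90), (244, 2, 178, 93), (245, 0, 186, 89), (298, 179, 169, 92), (299, 179, 197, 88), (300, 0, 191, 88), (301, 2, 172, 89), (302, 176, 168, 88), (303, 160, 104, 83), (304, 121, 91, 112), (305, 109, 135, 130), (306, 
[... 903 characters left out ...]
, (240, 0, 178, 99), (241, 4, 208, 98), (242, 2, 203, 98), (243, 2, 176, 103), (244, 1, 181, 100), (245, 1, 188, 102), (298, 179, 183, 99), (299, 0, 177, 101), (300, 1, 169, 98), (301, 1, 183, 96), (302, 2, 165, 99), (303, 0, 181, 90), (304, 0, 131, 84), (305, 178, 90, 68), (306, 177, 47, 54), (307, 176, 37, 48), (308, 30, 19, 40), (309, 0, 27, 38), (310, 165, 26, 40), (311, 135, 42, 49)]
0.544 front bottom [272.9 230.7] front top L/R [[233.8, 254.6], [308.1, 256.6]] back top [235.3 316.7]
0.546 front bottom [272.8 234.3] front top L/R [[233.9, 258.7], [307.8, 260.8]] back top [235.4 320.3]
0.548 front bottom [272.8 237.8] front top L/R [[234.0, 262.9], [307.6, 264.9]] back top [235.5 323.9]
```

Request:
drive_tool:
  targets: [0.0008,-0.002,0,0.6,0,0,45,0.0008,-0.002,0,0,0,0,45,0,0,0,0,0,0,45]

```text
t: 10.52
position: [0.5495, 0.0304, 0.16]
orientation: [-0.039, 3.122, 0.004]
contact_force: [-0.4, -0.2, -0.0]
grip_width: 0.45
```

Request:
drive_tool:
  targets: [0,0,0,0,0,0,40,0,0,0,0,0,0,37,0,0,0,0,0,0,35,0,0,0,0,0,0,0,0,0,0,0,0,0,0]

```text
t: 11.15
position: [0.5495, 0.0301, 0.1601]
orientation: [-0.04, 3.121, 0.002]
contact_force: [0.5, -2.1, -0.2]
grip_width: 0.361
```

Request:
drive_tool:
  targets: [0,0,-0.0006,0,0,-6,0,0,0,-0.0008,0,0,-8,0,0,0,-0.0008,0,0,-8,0,0,0,-0.0008,0,0,-8,0]

```text
t: 11.65
position: [0.5494, 0.0289, 0.1571]
orientation: [0.793, 3.02, -0.011]
contact_force: [-0.3, -3.9, 0.6]
grip_width: 0.363
```

```bash
cat >> h.py <<'E'
def st(th0=91.47,z0=.1601):
    s=env.state(); R=cv2.Rodrigues(s["orientation"])[0]; th=np.degrees(np.arctan2(R[1,1],R[0,1])); d=(th0-th)%360
    if d>330: d-=360
    z=s["position"][2]; print("t",round(s["t"],2),"turn",d.round(2),"z err mm (+high)",round((z-(z0-d/1e4))*1e3,2),"tilt deg xy",np.degrees(R[:2,2]).round(2),"pos",s["position"].round(4),"F",s["contact_force"].round(1),"M",s["torque"].round(3),"j6",s["joints"][5].round(2),"w",round(s["grip_width"],3))
E
python3 -c "from h import *; st()"
```

```text
t 11.65 turn 30.89 z err mm (+high) 0.06 tilt deg xy [ 0.98 -0.66] pos [0.5494 0.0289 0.1571] F [-0.3 -3.9  0.6] M [-0.579  0.109  0.102] j6 -1.21 w 0.363
```

Request:
drive_tool:
  targets: [0,0,-0.0008,0.3,0.4,-8,0,0,0,-0.0008,0.3,0.4,-8,0,0,0,-0.0008,0.2,0.3,-8,0,0,0,-0.0008,0.2,0.3,-8,0]

```text
t: 12.15
position: [0.5486, 0.0278, 0.1537]
orientation: [-1.622, -2.676, 0.007]
contact_force: [-1.9, -3.2, 0.6]
grip_width: 0.361
```

```bash
python3 -c "from h import *; st()"
```

```text
t 12.15 turn 63.92 z err mm (+high) -0.04 tilt deg xy [-0.73  0.16] pos [0.5486 0.0278 0.1537] F [-1.9 -3.2  0.6] M [-0.67   0.04   0.144] j6 -0.65 w 0.361
```

Request:
drive_tool:
  targets: [0,0,-0.0008,0,-0.3,-8,0,0,0,-0.0008,0,-0.3,-8,0]

```text
t: 12.4
position: [0.5479, 0.0274, 0.152]
orientation: [-1.995, -2.421, -0.002]
contact_force: [-2.8, -2.4, 1.1]
grip_width: 0.36
```

```bash
python3 -c "from h import *; st()"
```

```text
t 12.4 turn 80.44 z err mm (+high) -0.1 tilt deg xy [-0.15  0.21] pos [0.5479 0.0274 0.152 ] F [-2.8 -2.4  1.1] M [-0.689  0.332  0.118] j6 -0.36 w 0.36
```

Request:
drive_tool:
  targets: [0,0,-0.0008,0,0,-8,0,0,0,-0.0008,0,0,-8,0]

```text
t: 12.65
position: [0.5473, 0.0273, 0.1505]
orientation: [-2.322, -2.11, -0.001]
contact_force: [-3.6, -1.7, 4.5]
grip_width: 0.359
```

```bash
python3 -c "from h import *; st()"
```

```text
t 12.65 turn 96.94 z err mm (+high) 0.14 tilt deg xy [-0.15  0.2 ] pos [0.5473 0.0273 0.1505] F [-3.6 -1.7  4.5] M [-0.603  0.534  0.179] j6 -0.07 w 0.359
```

Request:
drive_tool:
  targets: [0,0,-0.0008,0,0,-8,0]

```text
t: 12.78
position: [0.547, 0.0273, 0.15]
orientation: [-2.467, -1.938, 0.0]
contact_force: [-2.6, -1.0, 2.7]
grip_width: 0.361
```

```bash
python3 -c "from h import *; st()"
```

```text
t 12.78 turn 105.18 z err mm (+high) 0.43 tilt deg xy [-0.16  0.2 ] pos [0.547  0.0273 0.15  ] F [-2.6 -1.   2.7] M [-0.588  0.517  0.13 ] j6 0.07 w 0.361
```

Contact at about 92–94° of turn: the upward force appeared there. Target is roughly 140°. I'll let z follow the nut's give.

Request:
drive_tool:
  targets: [0,0,-0.0005,0,0,-8,0,0,0,-0.0006,0,0,-8,0]

```text
t: 13.02
position: [0.5463, 0.0275, 0.1491]
orientation: [-2.719, -1.564, 0.001]
contact_force: [-1.5, -1.4, 0.6]
grip_width: 0.36
```

```bash
python3 -c "from h import *; st()"
```

```text
t 13.03 turn 121.66 z err mm (+high) 1.14 tilt deg xy [-0.17  0.21] pos [0.5463 0.0275 0.1491] F [-1.5 -1.4  0.6] M [-0.567  0.341  0.168] j6 0.36 w 0.36
```

Request:
drive_tool:
  targets: [0,0,-0.0006,0,0,-8,0,0,0,-0.0006,0,0,-8.5,0]

```text
t: 13.28
position: [0.5457, 0.0278, 0.1478]
orientation: [-2.92, -1.145, 0.002]
contact_force: [-1.3, -1.3, 0.6]
grip_width: 0.358
```

```bash
python3 -c "from h import *; st()"
```

```text
t 13.28 turn 138.64 z err mm (+high) 1.6 tilt deg xy [-0.18  0.25] pos [0.5457 0.0278 0.1478] F [-1.3 -1.3  0.6] M [-0.455  0.447  0.239] j6 0.65 w 0.358
```

Request:
drive_tool:
  targets: [0,0,0,0,0,0,0]

```text
t: 13.4
position: [0.5456, 0.0279, 0.1478]
orientation: [-2.919, -1.147, 0.002]
contact_force: [1.0, -1.2, -0.1]
grip_width: 0.363
```

```bash
python3 -c "from h import *; st()"
```

```text
t 13.4 turn 138.57 z err mm (+high) 1.59 tilt deg xy [-0.19  0.25] pos [0.5456 0.0279 0.1478] F [ 1.  -1.2 -0.1] M [-0.582  0.274 -0.077] j6 0.65 w 0.363
```

About 15 N by the nut's rise (15.5) and by the angle (14.4), with the hand force near zero. Releasing.

Request:
drive_tool:
  targets: [0,0,0,0,0,0,40,0,0,0,0,0,0,60,0,0,0,0,0,0,60,0,0,0.01,0,0,0,60,0,0,0.02,0,0,0,60,0,0,0.02,0,0,0,60,0,0,0.02,0,0,0,60,0,0,0,0,0,0,60]

```text
t: 14.4
position: [0.5459, 0.0286, 0.2225]
orientation: [-2.915, -1.157, -0.002]
contact_force: [0.6, 0.2, -0.3]
grip_width: 0.602
```

```bash
python3 - <<'E'
from h import *
st(); s=env.state(); print(s["joints"].round(2)); c=cams.camera("scene"); cv2.imwrite("pics/k0.png",c["color"][:,:,::-1])
print(proj(c,[.546,.029,.075]),proj(c,[.546,.029,.19]))
w=cams.camera("wrist"); cv2.imwrite("pics/k1.png",w["color"][:,:,::-1])
E
```

```text
t 14.4 turn 138.16 z err mm (+high) 76.18 tilt deg xy [-0.05  0.33] pos [0.5459 0.0286 0.2225] F [ 0.6  0.2 -0.3] M [-0.086  0.136 -0.001] j6 0.65 w 0.602
[-0.17  0.38  1.31  0.01  1.46  0.65]
[270.13807934 233.19863024] [270.45344152 194.87924749]
```

Request:
drive_tool:
  targets: [0,0,0.03,0,0,0,60,-0.02,0,0.01,0,0,-7,60,-0.024,0,0,0,0,-7,60,-0.024,0,0,0,0,-7,60,-0.024,0,0,0,0,-7,60,-0.024,0,0,0,0,-7,60,-0.024,0,0,0,0,-7,60,0,0,0,0,0,0,60]

```text
t: 15.5
position: [0.3985, 0.0292, 0.2539]
orientation: [-3.126, -0.0, 0.016]
contact_force: [0.2, -0.1, 0.1]
grip_width: 0.596
```

```bash
python3 -c "
from h import *; st(); print(env.state()['joints'].round(2))"
```

```text
t 15.5 turn 181.46 z err mm (+high) 111.95 tilt deg xy [-0.58  0.9 ] pos [0.3985 0.0292 0.2539] F [ 0.2 -0.1  0.1] M [-0.096  0.118 -0.054] j6 1.33 w 0.596
[-0.23  0.09  1.6   0.01  1.46  1.33]
```

Request:
drive_tool:
  targets: [0,0,-0.015,0,-8,0,60,0,0,-0.02,0,-8,0,60,0,0,-0.02,0,-8,0,60,0,0,-0.02,0,-8,0,60,0,0,-0.02,0,-8,0,60,0,0,-0.02,0,-6,0,60,0,0,0,0,0,0,60]

```text
t: 16.38
position: [0.4091, 0.042, 0.1599]
orientation: [-2.9, -0.072, -1.04]
contact_force: [-0.3, -0.9, -0.2]
grip_width: 0.599
```

```bash
python3 - <<'E'
from h import *
st(); print(env.state()['joints'].round(2)); w=cams.camera("wrist"); cv2.imwrite("pics/l.png",w["color"][:,:,::-1])
T=np.array(w["camera_from_world"]); print("cam",(-T[:3,:3].T@T[:3,3]).round(3)); 
for z in (.063,.1,.133,.188): print(proj(w,[.547,.029,z]))
E
```

```text
t 16.38 turn 177.78 z err mm (+high) 17.58 tilt deg xy [36.29  4.14] pos [0.4091 0.042  0.1599] F [-0.3 -0.9 -0.2] M [-0.016  0.434  0.02 ] j6 0.34 w 0.599
[-0.41  0.01  2.25  0.92  0.42  0.34]
cam [0.369 0.032 0.336]
[305.67142895 148.21080212]
[307.05301953 125.52634091]
[308.59935987 100.12199014]
[312.20821259  40.77188953]
```

```bash
python3 - <<'E'
import cv2
im=cv2.imread("pics/l.png")[20:185,215:405]; im=cv2.convertScaleAbs(im,alpha=1.5); cv2.imwrite("pics/l2.png",cv2.resize(im,None,fx=3.6,fy=3.6,interpolation=2))
E
```

```text
(no output)
```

View pics/l2.png

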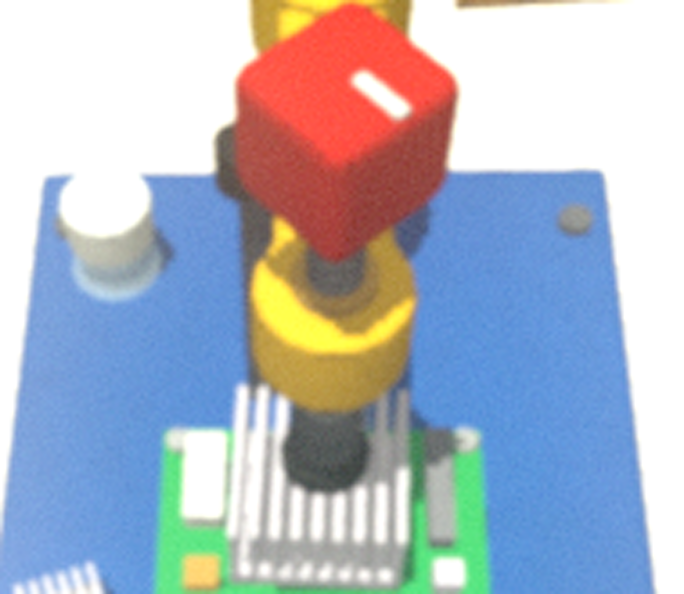

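The view shows the foot pad on the fins at crop (325,460), centred on the heat sink (fins 232–410). The knob is at (345,130), and the sleeve hides the plunger from this height. Retreating for a final check with the fixed cameras.

Request:
drive_tool:
  targets: [0,0.0,0.03,0,6,0,60,0,0.02,0.03,0,8,0,60,-0.005,0.04,0.02,0,8,0,60,-0.01,0.05,0.01,0,8,0,60,-0.01,0.05,0,0,4,0,60,-0.01,0.05,0,0,0,0,60,-0.01,0.05,0,0,0,0,60,0,0,0,0,0,0,60]

```text
t: 17.42
position: [0.3768, 0.2965, 0.2288]
orientation: [-3.029, -0.055, -0.375]
contact_force: [1.0, -0.3, 0.3]
grip_width: 0.604
```

```bash
python3 - <<'E'
from h import *
st(); c=cams.camera("top"); s=cams.camera("scene")
hs=cv2.cvtColor(c["color"],cv2.COLOR_RGB2HSV); r=cv2.inRange(hs,(0,130,50),(7,255,255))|cv2.inRange(hs,(174,130,50),(180,255,255)); r[:150]=0;r[225:]=0;r[:,:240]=0;r[:,325:]=0
cn=max(cv2.findContours(r,0,2)[0],key=cv2.contourArea); b=cv2.minAreaRect(cn); print("knob",b,onz(c,b[0],.187))
a=cv2.resize(c["color"][125:235,230:335,::-1],(400,420),interpolation=2); d=cv2.resize(s["color"][180:290,215:315,::-1],(382,420),interpolation=2)
cv2.imwrite("pics/m.png",cv2.convertScaleAbs(np.hstack([a,d]),alpha=1.5)); print(proj(s,[.546,.029,.068]))
E
```

```text
t 17.43 turn 178.79 z err mm (+high) 86.61 tilt deg xy [13.83  5.28] pos [0.3768 0.2965 0.2288] F [ 1.  -0.3  0.3] M [-0.044  0.277 -0.009] j6 1.97 w 0.604
knob ((279.5000305175781, 187.50003051757812), (12.727920532226562, 12.727922439575195), 45.0) [0.54638616 0.02895613 0.187     ]
[270.11987214 235.39871896]
```

View pics/m.png

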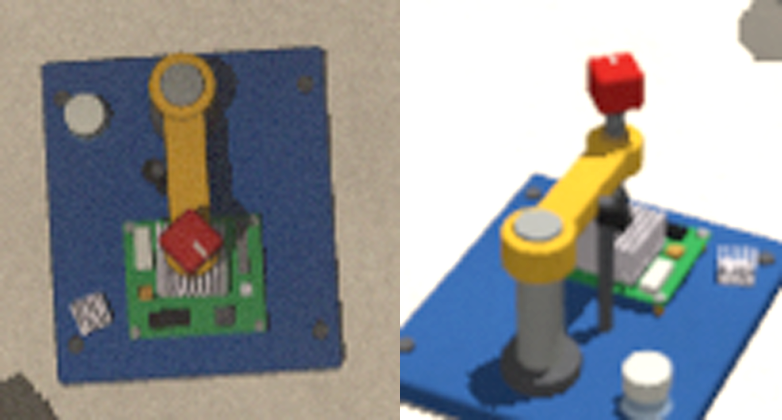

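The top view shows the arm against the pin at (152,170), the knob over the heat sink at (192,240), and the bystanders in place. The measured knob position (0.546, 0.029) matches the stop position. Handing in.

```bash
python3 -c "
from h import *; print(env.sign_off())"
```

```text
the job is handed in; nothing more can be done
None
```

The press is closed on the heat sink at about 15 N, the hand has let go, and the job was handed in after about 17 s.

**What I did:** I swung the yellow arm clockwise with the open jaws until it met its stop. The push force rose to about 12 N there. I then gripped the red knob and turned it about 139° clockwise, lowering the hand with the screw. The force between hand and knob along the screw stayed within about 5 N.

**Checks on the press:**

| Check | Result |
|---|---|
| Foot first touched the heat sink | at about 93° of turn |
| Foot force, from how far the nut rose | about 15.5 N |
| Foot force, from the angle turned after contact | about 14.4 N |
| Foot force, from the turning torque (noisy) | about 17 N |
| Knob position after release | (0.546, 0.029), within 1–2 mm of the expected stop position |
| Foot pad | centred on the heat sink, which shows no visible shift |
| Things on the base plate, after release | small heat sink and jar in place (the rest of the bench was not checked) |

**What disagreed or could not be checked:**
- **Fingertip height:** the camera showed the fingertips about 34 mm higher than the stated 17 mm ahead of the TCP. My first swing attempt passed over the knob without moving it, so I lowered the hand by what the camera showed and repeated it.
- **Spring, by eye:** the sleeve hid the plunger from every view I had, so I could not see that only its red part shows. The half-spring result rests on the force, angle and torque figures above.

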